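# Stand the tipped can back in its row and close the sliding gate up by one hole

### The arm

A 6-joint arm with a two-finger parallel gripper is mounted at the origin on the work surface; the furniture and walls round the work are solid. World frame = base frame: x ahead of the robot, y to its left, z up, the work surface at z = 0. Lengths are in mm, angles in degrees, forces in N, time in s.
With the tool pointing down it reaches from about 350 to 850 mm from the base axis. Payload 8.1 kg.
Tool frame: the origin (TCP) lies between the finger pads; the fingertips stand 25 mm ahead of it and the grasp point (between the pads) lies 6 mm ahead of it (r.tcp_to_tips is the distance from the TCP to the fingertips, in mm); z points along the fingers, y is the line along which they close (so a half turn about z gives the same grasp; the last joint's range is limited). The gripper opens to 85 mm and grips with 20 to 120 N. Pads are 22 mm wide; open, the fingers measure 114 mm over their backs; the gripper's body (76 mm by 85 mm) begins 54 mm behind the grasp point. The pads swing forward as they close: fully open they stand 13 mm farther back than shut.
Start: joints at [-80.925, 7.471, 85.268, -0, 87.261, -4.893], TCP at [144.855, -582.256, 256.292] pointing down, gripper open.
Joint ranges: [-169.43, 169.43], [-51.17, 129.36], [1.28, 143.12], [-76.62, 256.62], [0, 156.53], [-152.29, 152.29]. Speed limits (degrees/s): [136.94, 136.94, 159.86, 180, 180, 180].

### API

Orientations are given as [roll, pitch, yaw] about the fixed x, y, z axes, in that order (R = Rz(yaw) Ry(pitch) Rx(roll)).
In Python, from bench import r gives the robot as it stands.
- The arm moves only by the tool apply_moves, never from a script. Its arguments are lists of equal length, an entry for each row: "angular": the turn, a rotation vector about the world's x, y, z in units of 8 degrees (1.0 is 8 degrees), a list of three; "travel": the shift along the world's x, y, z in units of 40 mm (1.0 is 40 mm), a list of three; "jaw": the opening, from 0 (shut) to 1 (fully open). A call has 1 to 20 rows; each row shifts and turns the commanded pose from where the row before left it; what a row does not reach is not made up. A row lasts 1/8 s, in which the tool goes at most 62.5 mm and 10.7 degrees, less where a joint would pass 70% of its speed; a pose out of reach is approached as far as the arm can. A call is refused whole if a number of a shift passes 1 or a number of a turn 1, either way. A call with a gripper value outside its range is refused whole. The fingers move at their own pace and stop on an object; "force" is the grip in N (left out, the last holds). Time passes only in rows, so rows that do not move let the fingers close. It gives the time, the measured TCP pose, the force, the opening and the grip force at its end, in the units of the state.
- r.sense(): the state, without advancing time (a new reading comes with each control period).
- r.snapshot(name): name is "side" or "top"; returns a dict with "color" (420x560x3 uint8, red, green, blue), "fx", "fy", "cx", "cy" (pixels), "distortion" ([k1, k2, p1, p2, k3] as OpenCV has them; the pictures are not rectified), "R" (3x3) and "t" (3): a world point X has camera coordinates R X + t. Camera axes: x right, y down, z forward; pixel columns grow to the right and rows downward; lengths in mm; the calibration is good to about 2 mm. A picture is of the moment at which its call begins. There is no depth.
- r.hand_in(): hands the job in; it is judged then, once.
The state is a dict: "time": time; "joint_pos": joint angles; "qd": joint speeds; "joint_efforts": joint torques, N m; "tool_pos": TCP position; "tcp_rot": TCP orientation; "ft_force": force on the tool from outside, world axes, zero at the start; "wrist_torque": the same for the moment, N m; "finger_gap": finger opening in mm; "grip_force": force on a finger pad.
Only numpy, scipy, OpenCV 4.12 (cv2) and the standard library are available. Lean on these libraries where they do the work, as an engineer would, in place of code of your own. Each camera call takes 0.05 s, during which the arm holds its last target. There are 200 camera calls.

### The job

First stand the tipped-over spray can (leaning back on the guide bar) upright again in its gap, in line with the bottle and the can beside it, and let go of it, without shoving or knocking over those two. Then pull the black knob of the gate's lock plunger up, slide the gate towards the row to the very next hole in the rail, and let the pin go fully home there. Finish while still gripping the knob with the pin fully home: do not let go at the end.

Things in the scene. Friction and masses are not known exactly. Their poses are not given: they have to be found in the camera images.
- rail: Grey index rail fixed on the bench, 40 mm wide, 440 mm long, steel top at z = 34 mm with a row of 12 mm holes 40 mm apart. Origin on the bench under its middle line; y axis along the rail (which runs from y = -205 to +235 mm), x axis away from the robot, towards the row, z up. A fixed arm at y = -200 mm, 30 to 60 mm high, reaches out to x = +155 mm and closes the row at the right.
- row_gap (a point): Point on the bench on the row's line, in the middle of the gap where the tipped can belongs, 90 mm from the rail's middle line; axes as the rail's. Neighbours stand about 105 mm to either side (centre to centre). Behind the row, 97 mm beyond this point in x, a 12 mm guide bar runs along y on posts, its middle 88 mm above the bench, from 165 mm right to 155 mm left of the point.
- gate (a joint): Position (m) of the gate: a saddle 58 x 52 mm, top at z = 48 mm, on the rail, with a 10 mm thick arm, 28 to 58 mm high, across the left end of the row, out to 155 mm from the rail's middle line. 0 at the start (pin at rail y = +165 mm), grows along the rail's -y, towards the row. Next hole = 0.040; play 1.5 mm either way. Friction 2 N with the pin out; locked with the pin in.
- plunger (a joint): Height in m of the lock plunger on the gate: 0 = pin fully home in a hole, grows as the knob is pulled up, stop at 0.024. The pin leaves the hole at 0.016. A spring pushes it down with 4 N at 0 and 7 N at the stop.
- knob: Round black knob on the lock plunger, upright axis, 31 mm in diameter, head 24 mm high. Origin on its axis in the head, 13 mm below its top and 13 mm above its underside, at z = 87 mm with the pin home; it rides with the gate and rises with the plunger. Below the head: a thin stem, then a 24 mm wide barrel (25 mm below the origin), then the saddle (39 mm below the origin).
- fallen_can_centre (a point): The tipped spray can: cylinder 58 mm in diameter, 184 mm long, with a nozzle to 198 mm in all, about 0.25 kg, solid. This point is on its axis, 99 mm from its base; its z axis points from base to nozzle. At the start it leans back against the guide bar about 50 degrees up from level, base near its place in the row, nozzle up and away from the robot. Standing upright the point is at z = 99 mm.
- can_right_centre (a point): The neighbour on the right (-y): a like spray can standing upright, 58 mm in diameter, 198 mm high; point on its axis 99 mm above its base, z axis to the nozzle.
- bottle_left_centre (a point): The neighbour on the left (+y), beside the gate: a white squeeze bottle standing upright, 58 mm in diameter, shoulder at 150 mm, nozzle to 198 mm; point on its axis 99 mm above its base, z axis to the nozzle.

How it is judged:
By the outcome, as a careful person would: the job done as asked, in the order asked, and still so for the second after the job is handed in, while the arm keeps its last pose, push and grip.
It also fails if it takes over 51 s, if anything falls off the work surface, if the arm or the gripper's body presses on something with over 40 N, if the wrist force passes 120 N, or if a joint passes its speed limit or range.

## Working session

There is one attempt and no reset: what is moved stays moved. The work goes in short steps, Python scripts to look and compute and a tool call to move; the robot and the scene stay as the last step left them, time stands still between calls to the robot, and variables do not carry over. Pictures are saved under pics/ and viewed, at most 10 in all, crops included, and the job is handed in when it is done.

Besides the shell and the picture viewer there is one more tool, called after ">>>" by a JSON object that holds its "fn" and its "kwargs". apply_moves: Moves the arm, as the interface text tells. Its arguments: {"type":"object","properties":{"angular":{"type":"array"},"travel":{"type":"array"},"jaw":{"type":"array"},"force":{"type":"number"}},"required":["angular","travel","jaw"]}

```bash
mkdir -p pics; ls; python3 - <<'E'
from bench import r
import cv2
for n in("side","top"):
    s=r.snapshot(n); cv2.imwrite(f"pics/{n}0.png",cv2.cvtColor(s["color"],cv2.COLOR_RGB2BGR))
    print(n,s["fx"],s["fy"],s["cx"],s["cy"],s["distortion"],s["R"],s["t"])
print(r.sense())
E
```

```text
pics
side 442.1505189362057 442.1505189362057 272.2695181618761 214.2543826415363 [0.00782752 0.         0.         0.         0.        ] [[ 0.211575    0.97733978 -0.00655582]
 [ 0.84873966 -0.18705343 -0.4946231 ]
 [-0.48464111  0.0990857  -0.86908286]] [-167.43676453 -418.48243592 1187.74972252]
top 381.76781575004657 381.76781575004657 281.95280026182775 211.1085841511357 [-0.10027294  0.          0.          0.          0.        ] [[-0.02516176 -0.99968261 -0.00125378]
 [-0.99234975  0.02512879 -0.12087399]
 [ 0.12086713 -0.00179721 -0.99266707]] [ 98.29837133 544.32285663 875.06134788]
{'time': 0.1, 'joint_pos': array([-8.09255474e+01,  7.51106303e+00,  8.53233310e+01,  3.39090395e-04,
        8.72612588e+01, -4.89393442e+00]), 'qd': array([ 0.0307462 , -0.08584841, -0.23206591,  0.04682654,  0.03304006,
        0.044863  ]), 'joint_efforts': array([ 1.79053509e-04, -5.70949924e+01, -5.01943624e+01, -3.06178372e-04,
        8.15498934e-03,  4.38513712e-05]), 'tool_pos': array([ 144.77507393, -581.80564714,  255.343561  ]), 'tcp_rot': array([-1.79904725e+02, -8.49771990e-03,  1.39683635e+01]), 'ft_force': array([-0.08251397, -0.0977275 , -0.43178345]), 'wrist_torque': array([-0.02950772, -0.01541382, -0.01590671]), 'grip_force': 0.0, 'finger_gap': 85.62523470201387}
```

View pics/side0.png

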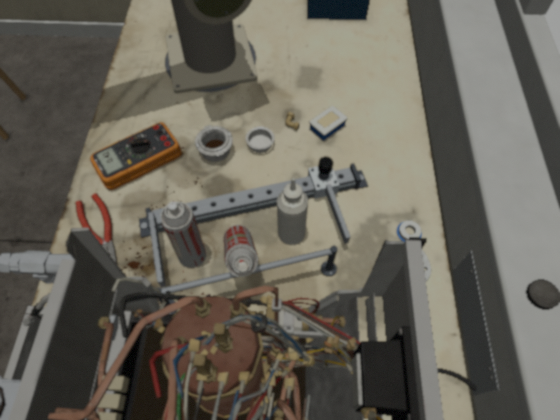

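View pics/top0.png

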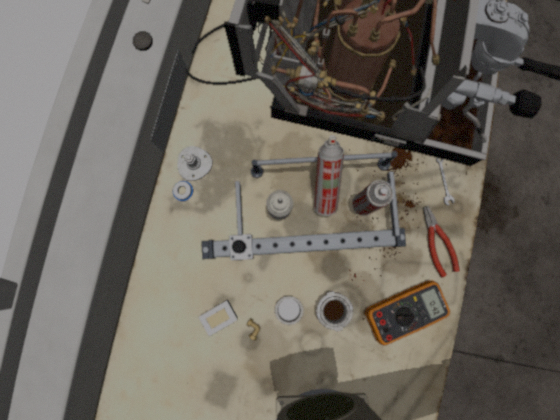

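The pictures show the rail, with the knob at side (326,165) / top (239,247), the tipped can at side (240,250) / top (328,180), the bottle at top (279,205) and the right can at top (375,195). I'll enlarge both.

```bash
python3 - <<'E'
import cv2
a=cv2.imread("pics/side0.png")[140:300,130:380]; cv2.imwrite("pics/sc.png",cv2.resize(a,None,fx=3.2,fy=3.2,interpolation=cv2.INTER_CUBIC))
a=cv2.imread("pics/top0.png")[120:270,180:430]; cv2.imwrite("pics/tc.png",cv2.resize(a,None,fx=3.2,fy=3.2,interpolation=cv2.INTER_CUBIC))
E
```

```text
(no output)
```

View pics/sc.png

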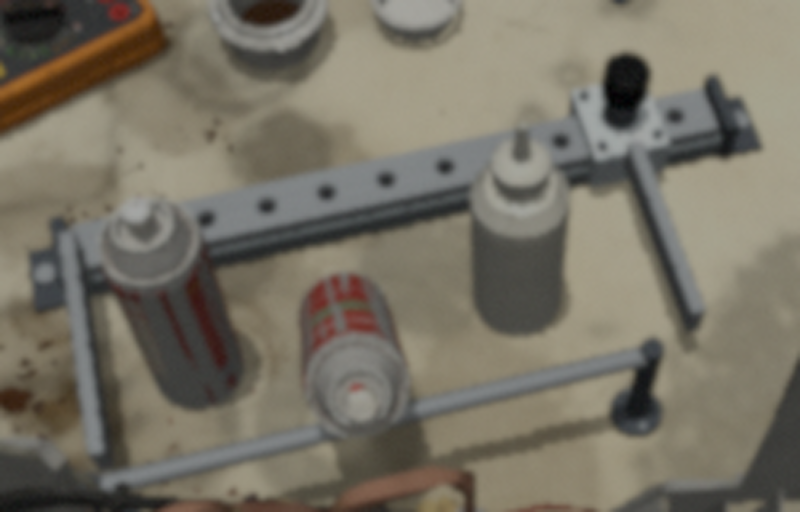

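View pics/tc.png

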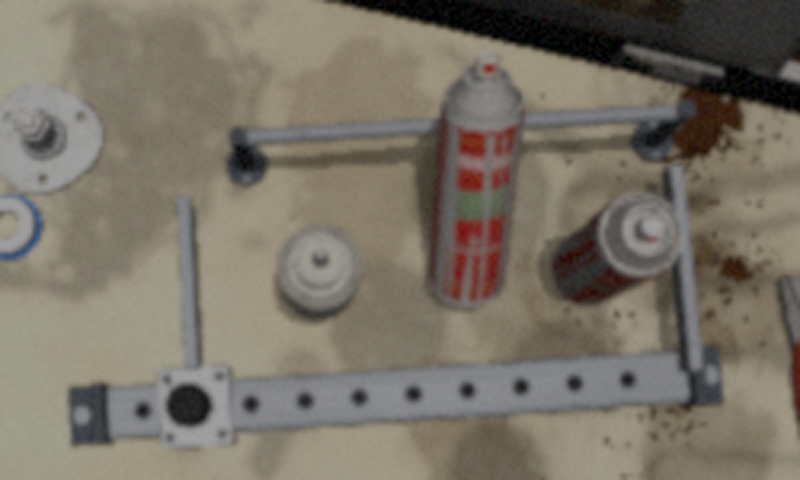

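The crops show the holes, the knob (top crop 188,405; side crop 627,72), the nozzle tips, and the tipped can's axis from top crop (467,280) to (488,66).

```bash
cat > h.py <<'E'
import numpy as np, cv2
from scipy.optimize import least_squares
from bench import r
C={n:r.snapshot(n) for n in("side","top")}
OFF={"side":(130,140),"top":(180,120)}
def px(n,c): return (np.array(c,float)+.5)/3.2-.5+OFF[n]
def proj(n,X):
    s=C[n];K=np.array([[s["fx"],0,s["cx"]],[0,s["fy"],s["cy"]],[0,0,1]])
    return cv2.projectPoints(np.array(X,float).reshape(-1,3),cv2.Rodrigues(np.array(s["R"]))[0],np.array(s["t"],float),K,np.array(s["distortion"]))[0].reshape(-1,2)
def tri(d,**k):
    f=lambda X:np.concatenate([(proj(n,X)-p).ravel() for n,p in d.items()])
    s=least_squares(f,k.get("x0",[500,0,100])); return s.x,s.fun
E
python3 - <<'E'
from h import *
T=[(143,410),(251,403),(305,400),(359,397),(413,393),(467,389),(521,385),(574,382),(628,379)];ty=[205,125,85,45,5,-35,-75,-115,-155]
S=[(676,116),(561,141),(445,166),(386,179),(327,191),(267,205),(206,217)];sy=[205,125,45,5,-35,-75,-115]
def W(p,y,x=0,z=34):
    c,s=np.cos(p[2]),np.sin(p[2]);y=np.asarray(y,float);x=x+0*y
    return np.c_[p[0]+c*x-s*y,p[1]+s*x+c*y,z+0*y]
A=np.array([px("top",c) for c in T]);B=np.array([px("side",c) for c in S])
f=lambda p:np.r_[(proj("top",W(p,ty))-A).ravel(),(proj("side",W(p,sy))-B).ravel()]
s=least_squares(f,[400,0,0],x_scale=[1,1,.01]);p=s.x;print("rail",p[:2],np.degrees(p[2]),"rms",np.sqrt(np.mean(s.fun**2)))
print(s.fun.round(1))
inv=lambda X:(np.array([[np.cos(p[2]),np.sin(p[2])],[-np.sin(p[2]),np.cos(p[2])]])@(X[:2]-p[:2])).round(1)
for n,a,b in [("knobtop",(188,404),(628,66)),("right tip",(650,229),(138,213)),("bottle tip",(321,257),(521,131)),("fallen tip",(488,62),(359,396))]:
    X,e=tri({"top":px("top",a),"side":px("side",b)});print(n,X.round(1),"rail",inv(X),e.round(1))
print("knob pred",W(p,165,0,100))
# fallen: axis line. params base pt (on rail frame) & dir ; edges sampled
E
```

```text
rail [471.04705894  17.81869115] 2.101470986030464 rms 0.21736691095209823
[-0.1 -0.3 -0.  -0.1  0.1 -0.2  0.2 -0.3  0.2 -0.1  0.3  0.   0.2  0.2
  0.4  0.   0.2 -0.1 -0.1 -0.3  0.3 -0.3  0.3 -0.2  0.3 -0.3  0.1  0.
  0.1 -0.2  0.2  0.2]
knobtop [464.4 181.8 102.2] rail [ -0.6 164.1] [-0.2 -0.  -0.2  0. ]
right tip [ 562.1 -118.1  190.2] rail [  86.  -139.2] [0.6 0.1 0.5 0. ]
bottle tip [550.8  88.8 184. ] rail [82.3 68. ] [-0.3 -0.1 -0.3  0. ]
fallen tip [678.6 -24.1 167.8] rail [205.9 -49.5] [0.3 0.  0.2 0. ]
knob pred [[464.99661372 182.70772084 100.        ]]
```

```bash
python3 - <<'E'
from h import *
p=np.array([471.05,17.82,np.radians(2.1)])
c,s=np.cos(p[2]),np.sin(p[2]);Rw=np.array([[c,-s,0],[s,c,0],[0,0,1]])
w=lambda X:(Rw@np.array(X,float).reshape(-1,3).T).T+[p[0],p[1],0]
for n,a,b in [("right",(650,229),(138,213)),("bottle",(321,257),(521,131))]:
    f=lambda q:np.r_[(proj("top",w([q[0],q[1],198]))-px("top",a)).ravel(),(proj("side",w([q[0],q[1],198]))-px("side",b)).ravel()]
    o=least_squares(f,[90,0]);print(n,o.x.round(1),o.fun.round(1))
def ax(q,sv):
    x,y,az,t=q;d=np.array([np.cos(t)*np.cos(az),np.cos(t)*np.sin(az),np.sin(t)])
    return np.array([x,y,29*np.cos(t)])+np.outer(sv,d),d
def side_d(q,n,pxl):  # signed dist of pixel to projected axis
    P=proj(n,w(ax(q,[0,184])[0]));u=P[1]-P[0];u/=np.linalg.norm(u);e=px(n,pxl)-P[0];return u[0]*e[1]-u[1]*e[0]
def f(q):
    P=w(ax(q,[196])[0]);_,d=ax(q,[0])
    B=ax(q,[0])[0][0];e=np.array([187,0,88])-B;nrm=np.cross(d,[0,1,0]);nrm/=np.linalg.norm(nrm)
    return np.r_[(proj("top",P)-px("top",(488,62))).ravel(),(proj("side",P)-px("side",(359,392))).ravel(),
      side_d(q,"top",(468,290)),side_d(q,"top",(484,115)),side_d(q,"top",(476,200)),(abs(e@nrm)-35)/2]
o=least_squares(f,[79,-40,0,np.radians(50)],x_scale=[1,1,.01,.01]);q=o.x
print("can",q[:2].round(1),np.degrees(q[2:]).round(1),o.fun.round(2))
im=cv2.imread("pics/side0.png");it=cv2.imread("pics/top0.png")
for n,I in(("side",im),("top",it)):
    B,d=ax(q,[0]);u=np.cross(d,[0,1,0]);u/=np.linalg.norm(u);v=np.cross(d,u);th=np.linspace(0,2*np.pi,40)
    V=[]
    for sv in(0,184):V.append(B[0]+sv*d+29*(np.outer(np.cos(th),u)+np.outer(np.sin(th),v)))
    for yy in(-140,68):
        for z in(0,150):V.append(np.c_[88+29*np.cos(th),yy+29*np.sin(th),0*th+z])
    a=dict(side=(slice(140,300),slice(130,380)),top=(slice(120,270),slice(180,430)))[n]
    I=cv2.resize(I[a],None,fx=2.6,fy=2.4,interpolation=cv2.INTER_CUBIC)
    for X in V: cv2.polylines(I,[np.round((proj(n,w(X))-OFF[n]+.5)*[2.6,2.4]).astype(np.int32)],True,(0,255,0),1)
    if n=="side":top=I[:300]
    else: bot=I[:300]
cv2.imwrite("pics/ov.png",np.vstack([top,bot])[:600])
for sv in(143,):
  X,d=ax(q,[sv]);print("grip",w(X),"world az",np.degrees(q[2])+2.1)
print("gap",w([90,-35.6,0]),"knob",w([0,165,87]),w([0,125,87]))
E
```

```text
right [  88.  -137.9] [ 0.9 -1.6  0.5 -1.5]
bottle [85.5 66.7] [ 0.2 -2.8 -0.3 -2.9]
can [ 85.5 -44.2] [-2.3 52.1] [ 0.35 -0.66  0.33  0.08  0.05 -0.01 -0.05  0.96]
grip [[646.06839592 -23.53443389 130.60105847]] world az -0.19675285204758408
gap [[562.29407147 -14.45815703   0.        ]] knob [[465.00378806 182.70918497  87.        ]] [[466.46953641 142.73604922  87.        ]]
```

View pics/ov.png

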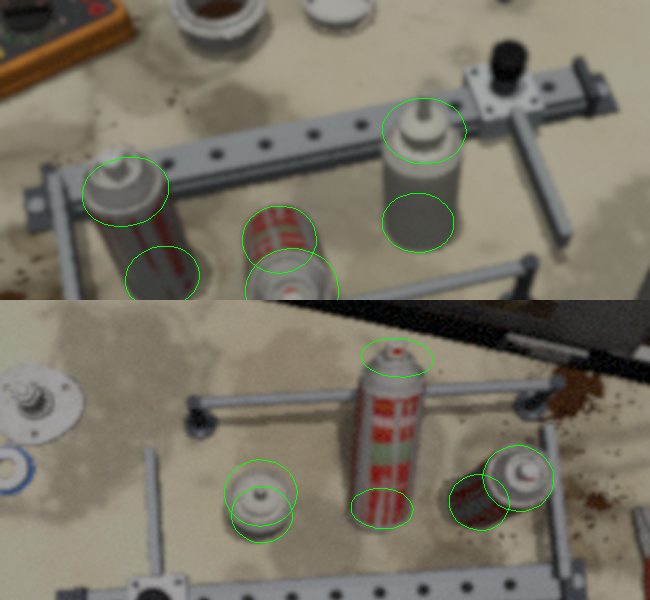

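The overlay agrees with the tipped can: base at rail (85,-44), tilt 52° up, axis along x. Next I move above it.

>>> {"fn": "apply_moves", "kwargs": {"angular": [[0,-0.04,-0.11],[0,-0.04,-0.11],[0,-0.04,-0.11],[0,-0.04,-0.11],[0,-0.04,-0.11],[0,-0.04,-0.11],[0,-0.04,-0.11],[0,-0.04,-0.11],[0,-0.04,-0.11],[0,-0.04,-0.11],[0,-0.04,-0.11],[0,-0.04,-0.11],[0,-0.04,-0.11],[0,-0.04,-0.11],[0,-0.04,-0.11],[0,-0.04,-0.11],[0,0,0],[0,0,0]], "travel": [[0.78,0.872,0.1],[0.78,0.872,0.1],[0.78,0.872,0.1],[0.78,0.872,0.1],[0.78,0.872,0.1],[0.78,0.872,0.1],[0.78,0.872,0.1],[0.78,0.872,0.1],[0.78,0.872,0],[0.78,0.872,0],[0.78,0.872,0],[0.78,0.872,0],[0.78,0.872,0],[0.78,0.872,0],[0.78,0.872,0],[0.78,0.872,0],[0,0,0],[0,0,0]], "jaw": [1,1,1,1,1,1,1,1,1,1,1,1,1,1,1,1,1,1], "force": 60}}

```text
time: 2.55
tool_pos: [643.8, -24.2, 287.9]
tcp_rot: [179.4, -5.0, -0.1]
ft_force: [0.4, -0.2, 0.1]
finger_gap: 85.5
grip_force: 0.0
```

>>> {"fn": "apply_moves", "kwargs": {"angular": [[0,0,0],[0,0,0],[0,0,0],[0,0,0],[0,0,0],[0,0,0],[0,0,0],[0,0,0]], "travel": [[0,0,-0.5],[0,0,-0.5],[0,0,-0.5],[0,0,-0.5],[0,0,-0.3],[0,0,-0.2],[0,0,-0.1],[0,0,0]], "jaw": [1,1,1,1,1,1,1,1]}}

```text
time: 3.55
tool_pos: [644.3, -24.2, 184.6]
tcp_rot: [179.4, -5.1, -0.1]
ft_force: [-0.2, -0.4, -0.8]
finger_gap: 85.5
grip_force: 0.0
```

```bash
python3 - <<'E'
from h import *
S=C["side"]["color"][140:330,120:370,::-1];T=C["top"]["color"][100:270,180:430,::-1]
cv2.imwrite("pics/m1.png",np.vstack([cv2.resize(S,(500,300+0)),cv2.resize(T,(500,300))]))
print(r.sense()["ft_force"],r.sense()["joint_pos"])
E
```

```text
[ 0.01543378  0.53445385 -0.1342354 ] [-6.68458763e+00  1.21352375e+01  8.77221064e+01 -3.08086959e-02
  7.49621410e+01  8.34385113e+01]
```

View pics/m1.png

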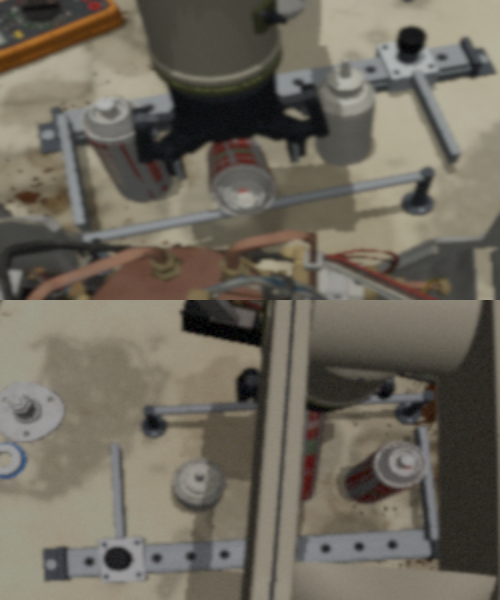

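The fingers straddle the can (fingers at columns 170 and 298, can at 240). I'll go down and grip.

>>> {"fn": "apply_moves", "kwargs": {"angular": [[0,0,0],[0,0,0],[0,0,0],[0,0,0],[0,0,0],[0,0,0],[0,0,0],[0,0,0],[0,0,0],[0,0,0],[0,0,0]], "travel": [[0,0,-0.4],[0,0,-0.4],[0,0,-0.3],[0,0,-0.15],[0,0,0],[0,0,0],[0,0,0],[0,0,0],[0,0,0],[0,0,0],[0,0,0]], "jaw": [1,1,1,1,1,0.5,0.5,0.5,0.5,0.5,0.5]}}

```text
time: 5.03
tool_pos: [644.6, -24.2, 135.4]
tcp_rot: [179.4, -5.2, -0.1]
ft_force: [-3.0, -0.5, 5.6]
finger_gap: 54.7
grip_force: 63.3
```

>>> {"fn": "apply_moves", "kwargs": {"angular": [[0,0,0],[0,0,0],[0,0,0],[0,0,0]], "travel": [[0,0,0.15],[0,0,0.2],[0,0,0.15],[0,0,0]], "jaw": [0.5,0.5,0.5,0.5]}}

```text
time: 5.52
tool_pos: [644.6, -24.3, 155.2]
tcp_rot: [179.4, -5.2, -0.1]
ft_force: [-0.8, 0.7, -2.2]
finger_gap: 54.6
grip_force: 63.4
```

```bash
python3 - <<'E'
from h import *
S=C["side"]["color"][160:320,130:350,::-1]
cv2.imwrite("pics/m2.png",cv2.resize(S,None,fx=3.5,fy=3.5,interpolation=cv2.INTER_CUBIC))
print(r.sense())
E
```

```text
{'time': 5.625, 'joint_pos': array([-6.68792332e+00,  1.35912679e+01,  8.93721827e+01, -3.14866218e-02,
        7.19304585e+01,  8.34419259e+01]), 'qd': array([-0.11648647,  0.40699575,  0.31331585,  0.07974186,  0.07488499,
        0.03552213]), 'joint_efforts': array([-1.79483701e-03, -6.28307819e+01, -5.02249861e+01, -1.16078000e-02,
       -6.59994185e-01, -7.06822757e-04]), 'tool_pos': array([644.02593178, -24.14599322, 154.23859378]), 'tcp_rot': array([ 1.79384703e+02, -5.06907105e+00, -9.41813326e-02]), 'ft_force': array([ 0.21804431, -0.5347464 , -2.41586398]), 'wrist_torque': array([ 0.02496555, -0.00962747,  0.03400418]), 'grip_force': 63.387787516694516, 'finger_gap': 54.0729809724979}
```

View pics/m2.png

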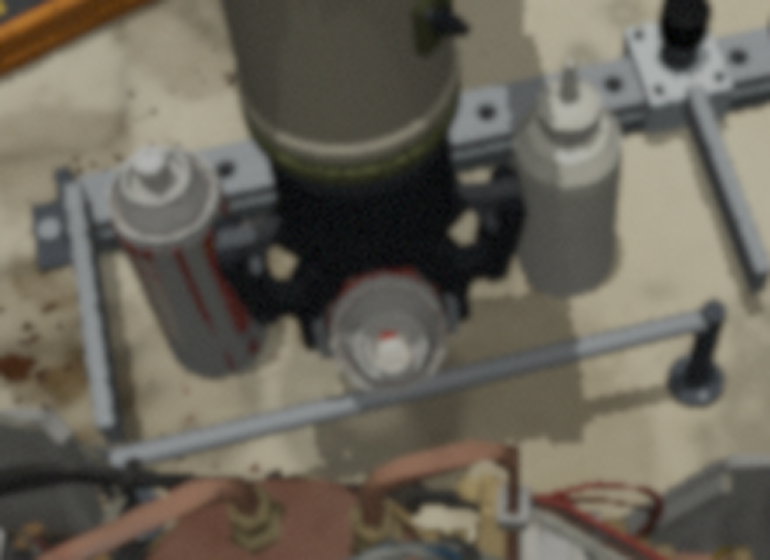

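The can is lifted and held (weight 2.4 N). Now I rotate it upright while moving it to the gap.

>>> {"fn": "apply_moves", "kwargs": {"angular": [[0,0,0],[0,-0.2,0],[0,-0.4,0],[0,-0.4,0],[0,-0.4,0],[0,-0.4,0],[0,-0.4,0],[0,-0.4,0],[0,-0.4,0],[0,-0.4,0],[0,-0.4,0],[0,-0.4,0],[0,-0.4,0],[0,-0.14,0],[0,0,0],[0,0,0]], "travel": [[0,0.04,0.15],[-0.05,0.05,0.15],[-0.18,0.05,0.03],[-0.18,0.05,0],[-0.18,0.05,0],[-0.18,0,0],[-0.18,0,0],[-0.18,0,0],[-0.18,0,0],[-0.18,0,0],[-0.18,0,0],[-0.18,0,0],[-0.2,0,0],[-0.1,0,0],[0,0,0],[0,0,0]], "jaw": [0.5,0.5,0.5,0.5,0.5,0.5,0.5,0.5,0.5,0.5,0.5,0.5,0.5,0.5,0.5,0.5]}}

```text
time: 7.62
tool_pos: [558.7, -14.7, 168.4]
tcp_rot: [179.4, -43.0, -0.1]
ft_force: [-0.3, -0.2, -2.0]
finger_gap: 54.4
grip_force: 63.5
```

```bash
python3 - <<'E'
from h import *
S=C["side"]["color"][140:300,130:350,::-1]
cv2.imwrite("pics/m3.png",cv2.resize(S,None,fx=3.5,fy=3.5,interpolation=cv2.INTER_CUBIC))
s=r.sense();print(s["ft_force"],s["joint_pos"],s["tool_pos"],s["tcp_rot"])
E
```

```text
[-0.58768454 -0.35389303 -2.21621877] [-10.91768915 -30.83386455 137.57510416  13.15566628  31.35252138
  70.77845382] [558.6515451  -14.63375488 168.18544923] [ 1.79449513e+02 -4.30132333e+01 -1.14496421e-01]
```

View pics/m3.png

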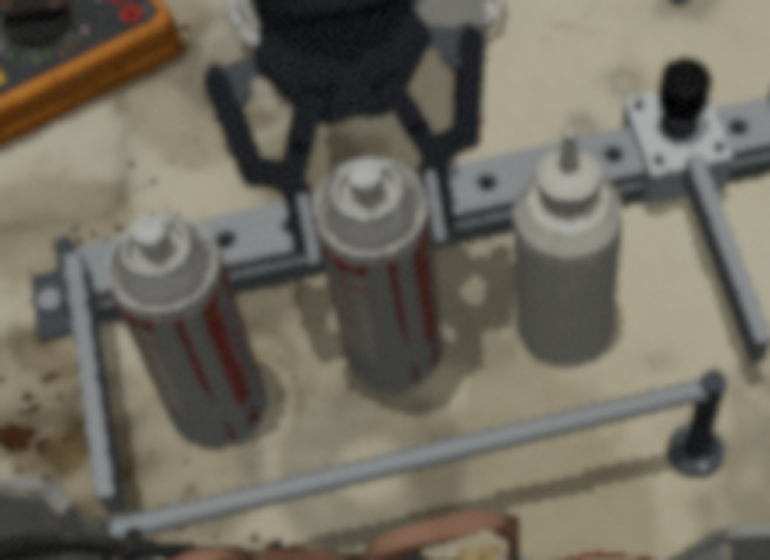

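The can is vertical between its neighbours and slightly above the bench. I'll lower it to contact.

>>> {"fn": "apply_moves", "kwargs": {"angular": [[0,0,0],[0,0,0],[0,0,0],[0,0,0],[0,0,0],[0,0,0]], "travel": [[0,0,-0.12],[0,0,-0.15],[0,0,-0.12],[0,0,-0.05],[0,0,-0.03],[0,0,0]], "jaw": [0.5,0.5,0.5,0.5,0.5,0.5]}}

```text
time: 8.48
tool_pos: [558.1, -14.6, 148.7]
tcp_rot: [179.5, -43.0, -0.1]
ft_force: [0.3, 0.6, -2.2]
finger_gap: 54.7
grip_force: 63.5
```

```bash
python3 - <<'E'
from h import *
th=np.linspace(0,2*np.pi,40)
S=cv2.resize(C["side"]["color"][140:300,130:350,::-1],None,fx=3.5,fy=3.5,interpolation=cv2.INTER_CUBIC)
for z,rr in((0,29),(198,6)):
    X=np.c_[562.3+rr*np.cos(th),-14.5+rr*np.sin(th),0*th+z]
    cv2.polylines(S,[np.round((proj("side",X)-[130,140]+.5)*3.5).astype(np.int32)],True,(0,255,0),1)
cv2.imwrite("pics/m4.png",S)
s=r.sense();print(s["ft_force"],s["joint_pos"],s["tool_pos"],s["tcp_rot"])
E
```

```text
[ 0.30656849 -0.63884441 -2.17475957] [-10.92909959 -28.81831323 138.46461429  14.36733368  28.53430054
  69.38313335] [558.18807854 -14.61728196 148.95872613] [ 1.79455502e+02 -4.30117927e+01 -1.24818748e-01]
```

View pics/m4.png

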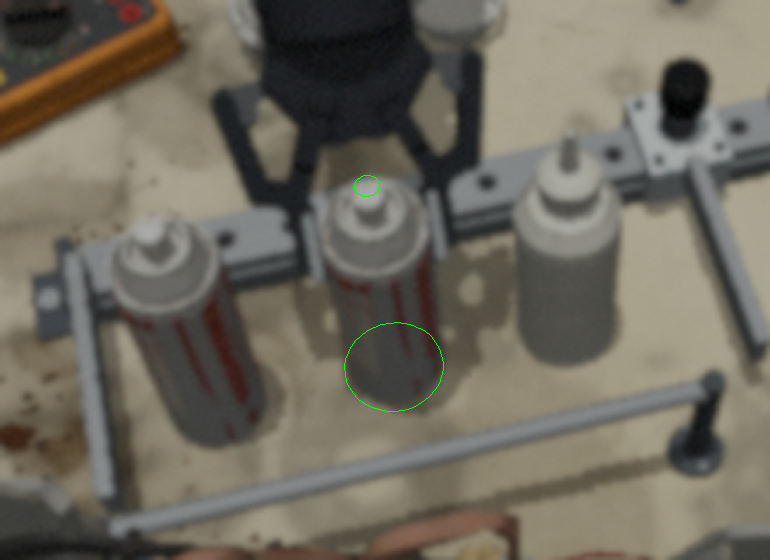

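Position is on target, with the base ring at (394,367). The can is still hanging free, so I'll lower it more.

>>> {"fn": "apply_moves", "kwargs": {"angular": [[0,0,0],[0,0,0],[0,0,0]], "travel": [[0,0,-0.05],[0,0,-0.05],[0,0,0]], "jaw": [0.5,0.5,0.5]}}

```text
time: 8.95
tool_pos: [560.1, -14.8, 147.9]
tcp_rot: [179.4, -43.3, -0.1]
ft_force: [-5.6, 1.6, 9.6]
finger_gap: 54.4
grip_force: 65.1
```

>>> {"fn": "apply_moves", "kwargs": {"angular": [[0,0,0],[0,0,0],[0,0,0],[0,0,0],[0,0,0],[0,0,0],[0,0,0],[0,0,0]], "travel": [[0,0,0.04],[0,0,0],[0,0,0],[0,0,0],[0,0,0],[0,0,0],[0,0,0],[0,0,0]], "jaw": [0.5,0.5,0.66,0.7,0.75,0.85,0.9,0.9]}}

```text
time: 9.95
tool_pos: [558.1, -14.6, 146.3]
tcp_rot: [179.5, -43.0, -0.1]
ft_force: [-0.1, -0.1, 0.0]
finger_gap: 76.9
grip_force: 0.0
```

>>> {"fn": "apply_moves", "kwargs": {"angular": [[0,0,0],[0,0,0],[0,0,0],[0,0,0],[0,0,0],[0,0,0],[0,0.4,0],[0,0.7,0],[0,0.8,0],[0,0.8,0],[0,0.8,0],[0,0.8,0],[0,0.7,0],[0,0.37,0],[0,0,0],[0,0,0],[0,0,0],[0,0,0],[0,0,0]], "travel": [[0,0,0.2],[0,0,0.5],[0,0,0.6],[0,0,0.7],[0,0,0.7],[0,0,0.5],[0,0.2,0.2],[0,0.45,0],[0,0.45,0],[0,0.45,0],[-0.2,0.45,0],[-0.3,0.45,0],[-0.3,0.45,0],[-0.3,0.45,0],[-0.3,0.45,0],[-0.3,0.45,0],[-0.4,0.4,0],[-0.24,0.28,0],[0,0,0]], "jaw": [0.9,0.9,0.9,0.9,0.9,0.9,0.9,0.9,0.9,0.9,0.9,0.9,0.9,0.9,0.9,0.9,0.8,0.7,0.7]}}

```text
time: 12.32
tool_pos: [464.2, 183.1, 282.8]
tcp_rot: [179.4, -0.1, -0.0]
ft_force: [-0.4, 0.7, -0.4]
finger_gap: 59.8
grip_force: 0.0
```

```bash
python3 - <<'E'
from h import *
th=np.linspace(0,2*np.pi,40)
A=cv2.resize(C["side"]["color"][140:300,130:380,::-1],(600,370),interpolation=cv2.INTER_CUBIC)
B=cv2.resize(C["top"]["color"][160:256,180:430,::-1],(600,230),interpolation=cv2.INTER_CUBIC)
cv2.imwrite("pics/m5.png",np.vstack([A,B]))
s=r.sense();print(s["ft_force"],s["joint_pos"],s["tool_pos"],s["tcp_rot"])
E
```

```text
[ 0.24379233  0.25802918 -0.52331809] [ 15.96918091  -8.69851973  98.59694285  -0.6327412   90.21145354
 106.05608846] [464.80124191 182.36113539 282.55707296] [ 1.79361555e+02 -6.94205614e-02 -8.82492537e-02]
```

View pics/m5.png

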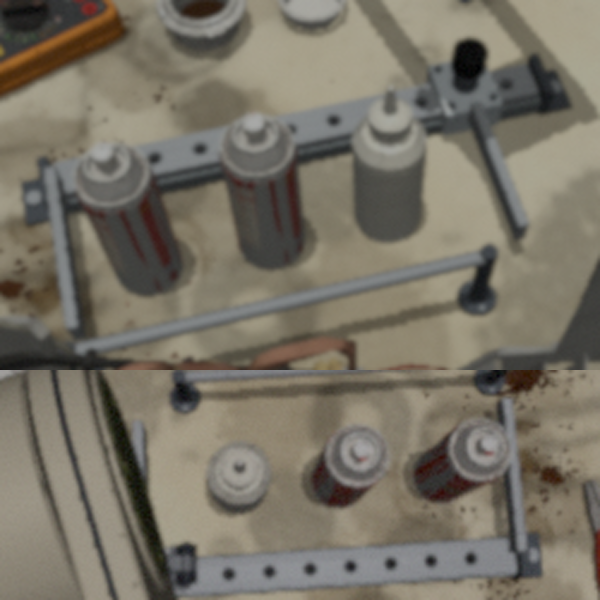

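The can stands upright in line, the neighbours are undisturbed, and the gripper is over the knob. Going down.

>>> {"fn": "apply_moves", "kwargs": {"angular": [[0,0,0],[0,0,0],[0,0,0],[0,0,0],[0,0,0],[0,0,0],[0,0,0],[0,0,0],[0,0,0],[0,0,0],[0,0,0]], "travel": [[0,0,-0.6],[0,0,-0.7],[0,0,-0.7],[0,0,-0.7],[0,0,-0.5],[0,0,-0.4],[0,0,-0.4],[0,0,-0.3],[0,0,-0.25],[0,0,-0.2],[0,0,0]], "jaw": [0.7,0.7,0.7,0.7,0.7,0.7,0.7,0.7,0.7,0.7,0.7]}}

```text
time: 13.8
tool_pos: [464.1, 182.5, 91.7]
tcp_rot: [179.4, 0.0, -0.1]
ft_force: [-0.4, -0.1, 0.7]
finger_gap: 60.0
grip_force: 0.0
```

>>> {"fn": "apply_moves", "kwargs": {"angular": [[0,0,0],[0,0,0],[0,0,0],[0,0,0],[0,0,0],[0,0,0],[0,0,0]], "travel": [[0,0,0],[0,0,0],[0,0,0],[0,0,0],[0,0,0],[0,0,0],[0,0,0]], "jaw": [0.5,0.4,0.3,0.2,0.2,0.2,0.2], "force": 60}}

```text
time: 14.68
tool_pos: [464.9, 182.7, 93.2]
tcp_rot: [179.4, -0.1, -0.1]
ft_force: [-2.7, -1.3, 5.7]
finger_gap: 29.0
grip_force: 59.0
```

>>> {"fn": "apply_moves", "kwargs": {"angular": [[0,0,0],[0,0,0],[0,0,0],[0,0,0],[0,0,0],[0,0,0]], "travel": [[0,0,0.1],[0,0,0.14],[0,0,0.14],[0,0,0.12],[0,0,0.05],[0,0,0]], "jaw": [0.2,0.2,0.2,0.2,0.2,0.2]}}

```text
time: 15.42
tool_pos: [464.6, 182.7, 114.3]
tcp_rot: [179.4, -0.1, -0.1]
ft_force: [5.3, 0.9, -7.1]
finger_gap: 29.1
grip_force: 59.7
```

>>> {"fn": "apply_moves", "kwargs": {"angular": [[0,0,0],[0,0,0],[0,0,0],[0,0,0],[0,0,0],[0,0,0],[0,0,0],[0,0,0],[0,0,0]], "travel": [[0.005,-0.08,0],[0.006,-0.15,0],[0.006,-0.18,0],[0.006,-0.18,0],[0.006,-0.17,0],[0.006,-0.14,0],[0.005,-0.1,0],[0,0,0],[0,0,0]], "jaw": [0.2,0.2,0.2,0.2,0.2,0.2,0.2,0.2,0.2]}}

```text
time: 16.55
tool_pos: [466.2, 142.4, 114.1]
tcp_rot: [179.4, -0.0, -0.1]
ft_force: [5.2, -0.4, -7.2]
finger_gap: 29.1
grip_force: 59.8
```

>>> {"fn": "apply_moves", "kwargs": {"angular": [[0,0,0],[0,0,0],[0,0,0],[0,0,0],[0,0,0],[0,0,0],[0,0,0]], "travel": [[0,0,-0.1],[0,0,-0.14],[0,0,-0.14],[0,0,-0.12],[0,0,-0.05],[0,0,0],[0,0,0]], "jaw": [0.2,0.2,0.2,0.2,0.2,0.2,0.2]}}

```text
time: 17.42
tool_pos: [466.4, 142.7, 93.1]
tcp_rot: [179.4, -0.1, -0.1]
ft_force: [-0.5, -1.3, 5.4]
finger_gap: 28.9
grip_force: 61.0
```

```bash
python3 - <<'E'
from bench import r
import numpy as np
z=[]
for i in range(6):
    r.snapshot("top"); s=r.sense(); z.append(np.r_[s["tool_pos"],s["ft_force"]])
print(np.mean(z,0).round(2),np.std(z,0).round(2))
E
```

```text
[ 4.6638e+02  1.4270e+02  9.3160e+01 -1.0000e-02 -2.2500e+00  5.5800e+00] [0.01 0.01 0.   0.46 0.65 0.5 ]
```

```bash
python3 -c "
from bench import r
print(r.hand_in())"
```

```text
the job is handed in; nothing more can be done
None
```

The can stands upright in its gap, released with its neighbours undisturbed. The gate is one hole (40 mm) nearer the row, with the pin judged fully home by height and force and the knob still gripped. The job is handed in at about 18 s.

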